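Load a power sensor head on the tip-up stage and snap it level

ROBOT

A 6-joint arm with a two-finger parallel gripper is mounted at the origin on a cart in front of the work surface, level with it; the furniture and walls round the work are solid. World frame = base frame: x ahead of the robot, y to its left, z up, the work surface at z = 0. Lengths are in mm, angles in rad, forces in N, time in s.
With the tool pointing down it reaches from about 275 to 875 mm from the base axis. Payload 12.5 kg.
Tool frame: the origin (TCP) lies between the finger pads; the fingertips stand 8 mm ahead of it and the grasp point (between the pads) lies 11 mm behind it; z points along the fingers, y is the line along which they close (so a half turn about z gives the same grasp; the last joint's range is limited). The gripper opens to 85 mm and grips with 20 to 120 N. Pads are 22 mm wide; open, the fingers measure 114 mm over their backs; the gripper's body (76 mm by 85 mm) begins 54 mm behind the grasp point. The pads swing forward as they close: fully open they stand 13 mm farther back than shut.
Start: joints at [1.096, 0.351, 1.652, -0, 1.139, -0.085], TCP at [208.97, 508.74, 239.29] pointing down, gripper open.
Joint ranges: [-2.75, 2.75], [-0.79, 2.1], [0.01, 2.65], [-1.57, 4.71], [0.07, 3.14], [-2.87, 2.87]. Speed limits (rad/s): [2.22, 2.22, 2.79, 3.14, 3.14, 3.14].

INTERFACE

Orientations are given as a unit quaternion [w, x, y, z].
In Python, from plant import arm, eyes gives the robot as it stands.
- The arm moves only by the tool send_rows, never from a script. Its argument "increments" is a list of rows, each a list of 7 numbers: the shift along the tool's x, y, z in m, then the turn, a rotation vector about the tool's x, y, z in rad, then the closure, from 0 (fully open) to 1 (shut). In form: [[x, y, z, rx, ry, rz, claw], ...]. A call has 1 to 20 rows; each row is the pose to reach, as a shift and turn from the pose commanded when the call began, along the tool's axes at that moment; what a row does not reach only later rows make up. A row lasts 1/12 s, in which the tool goes at most 41.7 mm and 7.16 degrees, less where a joint would pass 70% of its speed; a pose out of reach is approached as far as the arm can. A call with a gripper value outside its range is refused whole. The fingers move at their own pace and stop on an object; "force" is the grip in N (left out, the last holds). Time passes only in rows, so rows that repeat a pose let the fingers close. It gives the time, the measured TCP pose, the force, the opening and the grip force at its end, in the units of the state.
- arm.state(): the state, without advancing time (a new reading comes with each control period).
- eyes.camera(name): name is "side" or "top" or "wrist"; returns a dict with "img" (400x640x3 uint8, blue, green, red), "fx", "fy", "cx", "cy" (pixels), "k1" (the pictures are not rectified: a ray, as slopes to the right and down, at radius r is drawn at 1 + k1 r^2 times it, then the intrinsics apply), "camera_from_world" (4x4, takes a point from world to camera coordinates). Camera axes: x right, y down, z forward; pixel columns grow to the right and rows downward; lengths in mm; the calibration is good to about 2 mm. A picture is of the moment at which its call begins. There is no depth.
- arm.sign_off(): hands the job in; it is judged then, once.
Trained networks look in a picture, given as the dict that the camera call returned (one of the last four; its "shot" number tells which), for a name from the list of things; names that differ only in an ending like _2 or _b are one class to them, and where a whole thing is asked for, a point or a joint stands for the part that bears it (a point fixed in the world has none). Each returns a list of dicts, best first, with "conf" (0 to 1); they miss things now and then, are a little off and sometimes report something else, mostly with a low value. They report only what shows in the picture. A call takes as long as a camera call. They do not tell look-alikes from the thing itself.
- eyes.spot_in(picture, label): "at" ([x, y, z] in mm, in world coordinates, good to about 4 mm: the middle of the surface that is visible of it).
- eyes.cut_out(picture, label): "mask" (400x640 bool, what is visible of it).
- eyes.tip_of(picture, label): "at" ([x, y, z] in mm, in world coordinates, good to about 4 mm: a listed point, or the origin of a listed thing).
The state is a dict: "time": time; "joint_pos": joint angles; "dq": joint speeds; "joint_torque": joint torques, N m; "eef_pos": TCP position; "ee_rot": TCP orientation; "force": force on the tool from outside, world axes, zero at the start; "torque": the same for the moment, N m; "opening": finger opening in mm; "finger_force": force on a finger pad.
Only numpy, scipy, OpenCV 4.12 (cv2) and the standard library are available. Lean on these libraries where they do the work, as an engineer would, in place of code of your own. Each camera call takes 0.05 s, during which the arm holds its last target. There are 200 camera calls.

TASK

Set the small round power sensor head flat, face up, into the round nest on the tipped-up plate of the stage. Then push the plate down by its rubber thumb pad, against its spring, until the catch snaps over its edge and the plate stays level by itself; do it gently (never more than 20 N on the stage) and do not push on the sensor head. Leave the other things on the table where they are.

Things in the scene. Friction and masses are not known exactly. Their poses are not given: they have to be found in the camera images.
- power_meter_head: the power sensor head: a black round disc with a dark round window in its upper face, 40 mm in diameter and 15 mm thick, 0.1 to 0.2 kg, lying flat face up on the table. Origin: centre of its underside; z up through its face. The lens cap looks similar but is larger
- rubber_puck: a black lens cap, 48 mm in diameter and 20 mm thick, lying flat; a bystander that does not fit the nest. Origin: centre of its underside. It and the sensor head may have changed places
- tilt_stage: the stage, screwed down: dark steel base 160 x 104 x 8 mm; two upright aluminium cheeks (inner faces y = +-34 mm, 8 mm thick, x = -76 to +17 mm, up to 48 mm high) with a 64 mm wide, 6 mm thick plate hinged between them; at the far end (x 59 to 80 mm) a spring catch up to 55 mm high. Origin: centre of the base's underside; x from hinge to catch, z up. Hinge axis: along y through (-64, 0, 34) mm
- tilt_plate (a joint): plate angle in rad: 0 = level, positive = far end up. A spring holds it at 0.30. At the pad it takes 5 N at first, 7 N near level and up to 6 N more while its edge cams the catch aside; the force drops as the catch snaps over, somewhere from -0.035 to 0.035: its height is trimmed and not measured. Stiff stops (40 N/mm) follow 1 mm lower at the pad. Let go early, it swings up again
- nest (a point): centre of the nest's floor. The nest is a round recess, 44 mm in diameter, 5 mm deep, bevelled 2 mm at the mouth, in a black block 58 x 58 mm on the plate, 50 mm from the hinge axis, its floor 3 mm above the plate's mid-plane. z is the plate's normal, out of the nest; x points along the plate to the thumb pad; y along the hinge. Moves with the plate
- press_pad (a point): centre of the top of the ribbed black rubber thumb pad on the plate, 26 mm along the plate by 46 mm across, 101 mm from the hinge axis and 6 mm above the plate's mid-plane. Axes as the nest's. Moves with the plate
- optic_box: a bystander: flat box with a clear lid, 40 x 40 x 20 mm. Origin: centre of its underside
- alu_block: a bystander: aluminium spacer block 26 x 34 x 20 mm. Origin: centre of its underside
- vial_1: a bystander: glass vial with a black cap, 22 mm in diameter, 52 mm tall, standing. Origin: centre of its underside
Mind the look-alikes: they are no part of the job. What is shaped like the power_meter_head but pink or yellow is not meant.

How it is judged (in metres and radians):
On the way, in this order (a step that is already met when the one before it is completed fails the run):
1. the sensor head lies flat in the nest, let go, with the plate still tipped up (distance between power_meter_head and nest below 0.0035 m and angle between the z axis of power_meter_head and the z axis of nest, either way round below 0.06 rad and value of joint tilt_plate above 0.22 rad and contact force between the fingers and power_meter_head below 0.1 N), for 0.2 s.
2. the plate has been pushed down level (value of joint tilt_plate below 0.05 rad), for 0.2 s.
At the end, for the whole second after the job is handed in: The plate stays level by itself (within 0.05 rad, held by the catch), with the sensor head at rest, face up and flat in the nest (within 3.5 mm of the nest's centre and 0.06 rad of the plate) (value of joint tilt_plate below 0.05 rad and distance between power_meter_head and nest below 0.0035 m and angle between the z axis of power_meter_head and the z axis of nest, either way round below 0.06 rad and angle between power_meter_head's own z axis and vertical below 0.1 rad and linear speed of power_meter_head below 0.02 m/s); the robot touches nothing.
It fails at once if more than 20 N between the robot and the stage (contact force between any of the fingers, the arm and tilt_stage above 20 N).
It fails at once if the sensor head driven into the stage with more than 20 N (contact force between power_meter_head and tilt_stage above 20 N).
It fails at once if the plate pushed down by the sensor head (contact force between the fingers and power_meter_head above 0.5 N and value of joint tilt_plate below 0.18 rad).
It fails at once if a bystander moved by more than 20 mm (distance of any of rubber_puck, optic_box, alu_block, vial_1 from where it was at the start of the episode above 0.02 m).
It also fails if it takes over 64 s, if anything falls off the work surface, if the arm or the gripper's body presses on something with over 40 N, if the wrist force passes 120 N, or if a joint passes its speed limit or range.

## Working session

There is one attempt and no reset: what is moved stays moved. The work goes in short steps, Python scripts to look and compute and a tool call to move; the robot and the scene stay as the last step left them, time stands still between calls to the robot, and variables do not carry over. Pictures are saved under pics/ and viewed, at most 10 in all, crops included, and the job is handed in when it is done.

Besides the shell and the picture viewer there is one more tool, called after "Emit:" by a JSON object that holds its "fn" and its "kwargs". send_rows: Moves the arm, as the interface text tells. Its arguments: {"type":"object","properties":{"increments":{"type":"array","items":{"type":"array","items":{"type":"number"}}},"force":{"type":"number"}},"required":["increments"]}

```bash
mkdir -p pics; cat > h.py <<'E'
from plant import arm, eyes
import numpy as np, cv2
from scipy.spatial.transform import Rotation as R
def ray(p,u,v):
    d=np.array([(u-p["cx"])/p["fx"],(v-p["cy"])/p["fy"]]); s=d.copy()
    for _ in range(20): s=d/(1+p["k1"]*(s@s))
    T=np.array(p["camera_from_world"]); Rm=T[:3,:3]
    return -Rm.T@T[:3,3], Rm.T@np.array([s[0],s[1],1])
def atz(p,u,v,z):
    o,d=ray(p,u,v); return o+d*(z-o[2])/d[2]
def proj(p,X):
    T=np.array(p["camera_from_world"]); c=T[:3,:3]@np.array(X)+T[:3,3]; s=c[:2]/c[2]
    s=s*(1+p["k1"]*(s@s)); return s*[p["fx"],p["fy"]]+[p["cx"],p["cy"]]
def pose():
    s=arm.state(); q=s["ee_rot"]; return np.array(s["eef_pos"]),R.from_quat([q[1],q[2],q[3],q[0]])
def inc(pos,Rt=None):
    p,r=pose(); d=r.inv().apply(np.array(pos)-p)/1000
    return d.round(4), ((r.inv()*Rt).as_rotvec().round(4) if Rt is not None else None)
E
python3 - <<'E'
from h import *
np.set_printoptions(precision=1,suppress=True)
ims=[]
for c in["top","side"]:
    p=eyes.camera(c); cv2.imwrite(f"pics/{c}0.png",p["img"])
    print(c,p["fx"],-np.array(p["camera_from_world"])[:3,:3].T@np.array(p["camera_from_world"])[:3,3])
    for n in["power_meter_head","rubber_puck","tilt_stage","nest","press_pad","optic_box","alu_block","vial_1"]:
        print(n,[(np.array(x["at"]),round(x["conf"],2)) for x in eyes.tip_of(p,n)[:3]])
print(arm.state())
E
```

```text
top 427.6101108711562 [ 353.6  114.9 1045.6]
power_meter_head [(array([479. , -41.3,  -1.6]), 0.77), (array([546.3,  67.2,   0.4]), 0.72), (array([474.8,  36. ,   1.2]), 0.69)]
rubber_puck [(array([481.2, 382.1,  -3.1]), 0.61)]
tilt_stage [(array([ 569.4, -182.4,    0. ]), 0.62)]
nest [(array([517.7, 232.3,  45.5]), 0.74)]
press_pad [(array([557.4, 253.1,  68. ]), 0.8)]
optic_box [(array([387.8, 347.6,  -1.8]), 0.83)]
alu_block [(array([ 524. , -109.8,   -0.5]), 0.5)]
vial_1 [(array([ 523.9, -107.6,   -0.3]), 0.61), (array([ 569.6, -180.7,    2.7]), 0.42)]
side 466.4659785818812 [-176.7 -412.3  954.2]
power_meter_head [(array([553.9,  61.9,   2.6]), 0.72), (array([476. , -42.2,   1.2]), 0.69), (array([476.3,  39. ,   0.6]), 0.48)]
rubber_puck [(array([483.1, 381. ,  -3.3]), 0.76)]
tilt_stage [(array([532.1, 238.9,   1.9]), 0.94)]
nest [(array([517.7, 228.4,  51.2]), 0.57)]
press_pad [(array([555. , 251.7,  70.3]), 0.91)]
optic_box [(array([387.1, 346.1,   0.9]), 0.78), (array([ 568.7, -178.9,   -1.8]), 0.74)]
alu_block [(array([ 529.3, -106.6,    2.3]), 0.64)]
vial_1 [(array([ 571.7, -182.5,   -1.2]), 0.62)]
{'time': 0.9, 'joint_pos': array([ 1.1,  0.4,  1.7,  0. ,  1.1, -0.1]), 'dq': array([-0.,  0., -0.,  0., -0., -0.]), 'joint_torque': array([ -0. , -50.6, -29.2,  -0. ,   0. ,   0. ]), 'eef_pos': array([209. , 508.7, 239.3]), 'ee_rot': array([-0. ,  0.2,  1. , -0. ]), 'force': array([-0.5,  0.6, -0.8]), 'torque': array([-0., -0., -0.]), 'finger_force': 0.0, 'opening': 85.13194879698827}
```

View pics/top0.png

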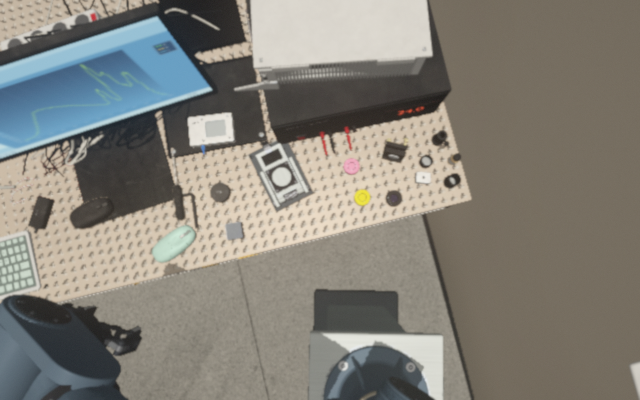

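View pics/side0.png

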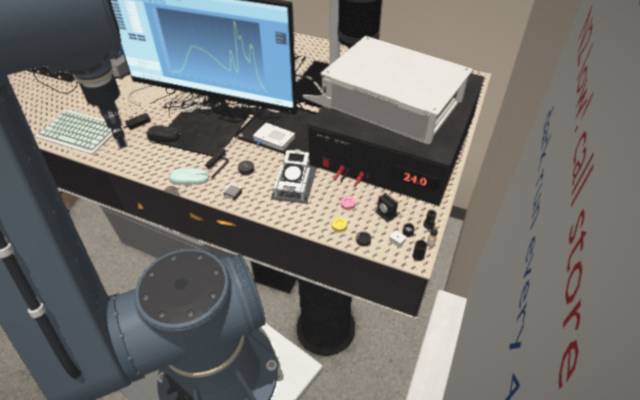

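Pictures show: black discs at top px (393,198) and (220,192), the stage at (281,177), pink/yellow decoys at (351,166)/(362,197). I need to size the two black discs.

```bash
python3 - <<'E'
from h import *
np.set_printoptions(precision=1,suppress=True)
p=eyes.camera("top"); q=eyes.camera("side")
cr=[]
for im,(u,v),w in((p,(393,198),25),(p,(220,192),25),(p,(281,175),45),(q,(363,239),25),(q,(246,168),25),(q,(293,175),45)):
    cr.append(cv2.resize(im["img"][v-w:v+w,u-w:u+w],(260,260),interpolation=cv2.INTER_CUBIC))
cv2.imwrite("pics/crops.png",np.vstack([np.hstack(cr[:3]),np.hstack(cr[3:])]))
for im,nm in((p,"top"),(q,"side")):
  for lab in("power_meter_head","rubber_puck"):
    for m in eyes.cut_out(im,lab):
        ys,xs=np.nonzero(m["mask"])
        c=atz(im,xs.mean(),ys.mean(),15)
        P=np.array([atz(im,x,y,17)[:2] for x,y in zip(xs,ys)])
        # area on plane
        a=np.linalg.norm(np.cross(atz(im,xs.mean()+1,ys.mean(),17)-atz(im,xs.mean(),ys.mean(),17),atz(im,xs.mean(),ys.mean()+1,17)-atz(im,xs.mean(),ys.mean(),17)))
        print(nm,lab,round(m["conf"],2),xs.mean().round(),ys.mean().round(),c,"eqdia",2*np.sqrt(len(xs)*a/np.pi),np.ptp(P,axis=0), im["img"][m["mask"]].mean(0))
E
```

```text
top power_meter_head 0.74 394.0 198.0 [472.5 -38.8  15. ] eqdia 38.723403471962634 [36.7 36.3] [84.1 89.5 99.4]
top power_meter_head 0.48 362.0 198.0 [472.8  39.7  15. ] eqdia 39.97039340856016 [36.8 38.8] [ 78.6 216.5 228.4]
top power_meter_head 0.48 351.0 166.0 [549.1  66.3  15. ] eqdia 39.023473929071216 [37.3 34.3] [183.6 168.6 228.5]
top rubber_puck 0.52 220.0 192.0 [479.  384.5  15. ] eqdia 49.1370735028097 [46.4 49.7] [ 95.4 105.1 112.8]
side power_meter_head 0.73 339.0 224.0 [469.8  34.7  15. ] eqdia 45.102956016229385 [46.1 43. ] [102.5 207.8 225.6]
side power_meter_head 0.61 363.0 239.0 [468.6 -42.1  15. ] eqdia 42.263825038033495 [44.4 38.8] [64.4 65.3 70. ]
side power_meter_head 0.43 347.0 204.0 [543.5  60.5  15. ] eqdia 46.46787547020578 [48.  43.2] [168.6 153.5 220.6]
side rubber_puck 0.65 246.0 168.0 [476.7 380.2  15. ] eqdia 56.35402936364739 [56.3 57.2] [78.6 84.3 89.5]
```

View pics/crops.png

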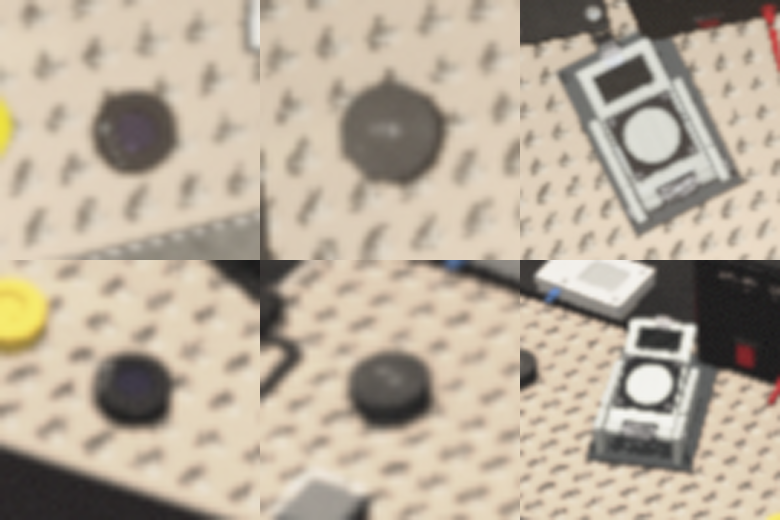

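The crops settle it. The left disc, top px (393,198), has the purple window and is about 39 mm across, so it is the head. The right one, about 49 mm, is the cap. The nest is empty.

```bash
cat >> h.py <<'E'
def down(a): # tool z down, tool y along world angle a
    y=np.array([np.cos(a),np.sin(a),0]);z=np.array([0,0,-1.]);return R.from_matrix(np.array([np.cross(y,z),y,z]).T)
E
python3 - <<'E'
from h import *
p,r=pose(); print(r.as_matrix().round(3)); y=r.as_matrix()[:,1]; print(np.degrees(np.arctan2(y[1],y[0])))
for a in(119,-61): print(a,inc([474,-40,200],down(np.radians(a))))
w=eyes.camera("wrist"); T=np.array(w["camera_from_world"]); c=-T[:3,:3].T@T[:3,3]
print(w["fx"],w["k1"],r.inv().apply(c-p).round(1),(r.inv().as_matrix()@T[:3,:3].T).round(2))
E
```

```text
[[-0.925  0.38   0.   ]
 [ 0.38   0.925  0.   ]
 [-0.     0.    -1.   ]]
67.66816392839891
119 (array([-0.4537, -0.4069,  0.0393]), array([ 0.    ,  0.    , -0.8959]))
-61 (array([-0.4537, -0.4069,  0.0393]), array([ 0.    , -0.    ,  2.2457]))
306.2683374455102 -0.05547245603930624 [  81.3   -1.  -134.4] [[-0.   -0.95 -0.32]
 [ 1.   -0.   -0.  ]
 [ 0.   -0.32  0.95]]
```

Emit:
{"fn": "send_rows", "kwargs": {"increments": [[-0.454,-0.407,0.039,0,0,-0.896,0],[-0.454,-0.407,0.039,0,0,-0.896,0],[-0.454,-0.407,0.039,0,0,-0.896,0],[-0.454,-0.407,0.039,0,0,-0.896,0],[-0.454,-0.407,0.039,0,0,-0.896,0],[-0.454,-0.407,0.039,0,0,-0.896,0],[-0.454,-0.407,0.039,0,0,-0.896,0],[-0.454,-0.407,0.039,0,0,-0.896,0],[-0.454,-0.407,0.039,0,0,-0.896,0],[-0.454,-0.407,0.039,0,0,-0.896,0],[-0.454,-0.407,0.039,0,0,-0.896,0],[-0.454,-0.407,0.039,0,0,-0.896,0],[-0.454,-0.407,0.039,0,0,-0.896,0],[-0.454,-0.407,0.039,0,0,-0.896,0],[-0.454,-0.407,0.039,0,0,-0.896,0],[-0.454,-0.407,0.039,0,0,-0.896,0],[-0.454,-0.407,0.039,0,0,-0.896,0],[-0.454,-0.407,0.039,0,0,-0.896,0.3],[-0.454,-0.407,0.039,0,0,-0.896,0.3],[-0.454,-0.407,0.039,0,0,-0.896,0.3]], "force": 30}}

```text
time: 2.92
eef_pos: [473.9, -39.3, 200.4]
ee_rot: [-0.0, -0.251, 0.968, 0.0]
force: [-1.1, -0.1, -0.2]
opening: 60.0
finger_force: 0.0
```

```bash
python3 - <<'E'
from h import *
np.set_printoptions(precision=1,suppress=True)
w=eyes.camera("wrist"); cv2.imwrite("pics/w1.png",w["img"]); p,r=pose(); print(p,arm.state()["opening"])
for m in eyes.cut_out(w,"power_meter_head")[:3]:
    ys,xs=np.nonzero(m["mask"]); cs,_=cv2.findContours(m["mask"].astype(np.uint8),0,2); c=max(cs,key=cv2.contourArea)
    print(m["conf"],xs.mean(),ys.mean(),cv2.fitEllipse(c),atz(w,xs.mean(),ys.mean(),12))
for t in eyes.tip_of(w,"power_meter_head")[:3]: print(t)
E
```

```text
[474.  -39.3 200.5] 59.96503358752392
0.87 362.810615199035 266.9119420989144 ((363.2297668457031, 266.9231262207031), (31.876941680908203, 32.4272575378418), 138.30441284179688) [550.   61.8  12. ]
0.8 318.8194816800715 173.77569258266308 ((318.8157653808594, 173.7393341064453), (36.479148864746094, 37.44306182861328), 147.28192138671875) [474.6 -40.8  12. ]
0.8 378.71253534401507 206.16305372290293 ((378.7274169921875, 206.10824584960938), (35.709815979003906, 36.38604736328125), 59.191932678222656) [474.7  36.3  12. ]
{'at': [472.5, -38.7, -0.7], 'conf': 0.94}
{'at': [475.4, 41.2, -2.2], 'conf': 0.64}
{'at': [553.6, 67.0, -1.9], 'conf': 0.64}
```

View pics/w1.png

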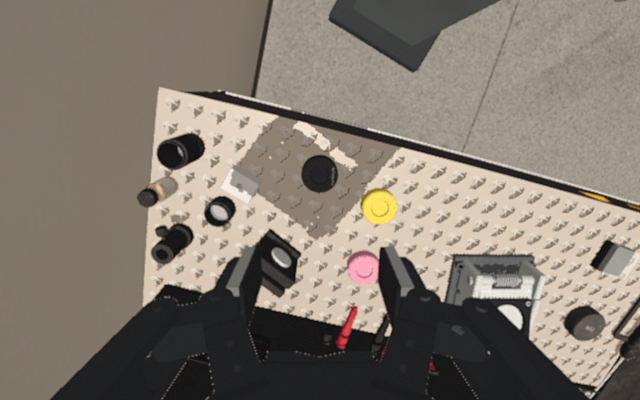

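The wrist view shows the head at px (319,174) with clear space around it. I'll close the fingers partway, descend, and calibrate the fingertip height.

Emit:
{"fn": "send_rows", "kwargs": {"increments": [[0,-0.001,0.04,0,0,0,0.42],[0,-0.001,0.08,0,0,0,0.42],[0,-0.001,0.12,0,0,0,0.42],[0,-0.001,0.145,0,0,0,0.42],[0,-0.001,0.145,0,0,0,0.42],[0,-0.001,0.145,0,0,0,0.42]]}}

```text
time: 3.57
eef_pos: [474.4, -40.7, 55.2]
ee_rot: [-0.001, -0.251, 0.968, 0.0]
force: [0.1, -0.4, 0.7]
opening: 49.4
finger_force: 0.0
```

```bash
python3 - <<'E'
from h import *
np.set_printoptions(precision=1,suppress=True)
w=eyes.camera("wrist"); p,r=pose(); print(p,arm.state()["opening"])
im=w["img"][140:340,180:460].copy(); cv2.imwrite("pics/w2.png",cv2.resize(im,None,fx=2.8,fy=2.8,interpolation=cv2.INTER_CUBIC))
for m in eyes.cut_out(w,"power_meter_head")[:2]:
    ys,xs=np.nonzero(m["mask"]);print(m["conf"],xs.mean(),ys.mean(),atz(w,xs.mean(),ys.mean(),12),len(xs))
for dz in(-6,0,8): print(dz,[proj(w,p+r.apply([x,s*25,dz])) for s in(-1,1) for x in(-11,11)])
E
```

```text
[475.3 -40.9  56.4] 49.62455161159285
0.98 426.2073578595318 271.7201783723523 [466.8  36.4  12. ] 1794
0.59 321.19429265330905 228.81177899210687 [473.3 -41.   12. ] 3294
-6 [array([269.2, 294.7]), array([266.6, 255.4]), array([370.3, 294.6]), array([372.9, 255.3])]
0 [array([271. , 287.5]), array([268.5, 249.3]), array([368.5, 287.4]), array([370.9, 249.2])]
8 [array([273.2, 278.7]), array([271. , 241.9]), array([366.3, 278.6]), array([368.4, 241.8])]
```

View pics/w2.png

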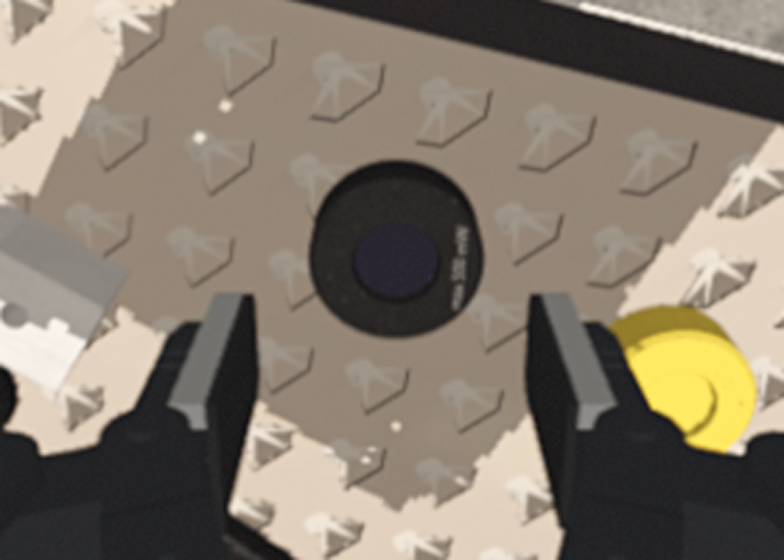

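Emit:
{"fn": "send_rows", "kwargs": {"increments": [[0.001,0,0.02,0,0,0,0.42],[0.001,0,0.035,0,0,0,0.42],[0.001,0,0.043,0,0,0,0.42],[0.001,0,0.043,0,0,0,0.42],[0.001,0,0.043,0,0,0,0.7],[0.001,0,0.043,0,0,0,0.7],[0.001,0,0.043,0,0,0,0.7],[0.001,0,0.043,0,0,0,0.7],[0.001,0,0.043,0,0,0,0.7],[0.001,0,0.043,0,0,0,0.7]], "force": 30}}

```text
time: 4.5
eef_pos: [474.6, -41.7, 13.5]
ee_rot: [0.001, -0.25, 0.968, -0.0]
force: [-1.2, -0.7, 7.6]
opening: 38.1
finger_force: 30.4
```

Emit:
{"fn": "send_rows", "kwargs": {"increments": [[0,0,-0.01,0,0,0,0.7],[0,0,-0.03,0,0,0,0.7],[0,0,-0.07,0,0,0,0.7],[0,0,-0.11,0,0,0,0.7],[0,0,-0.13,0,0,0,0.7],[0,0,-0.13,0,0,0,0.7]]}}

```text
time: 5.0
eef_pos: [476.1, -42.0, 147.6]
ee_rot: [0.004, -0.25, 0.968, -0.002]
force: [0.9, -0.8, -1.0]
opening: 38.1
finger_force: 30.8
```

```bash
python3 - <<'E'
from h import *
np.set_printoptions(precision=1,suppress=True)
w=eyes.camera("wrist"); p,r=pose(); print(p,arm.state()["opening"],arm.state()["force"])
im=w["img"][170:330,210:430].copy(); cv2.imwrite("pics/w3.png",cv2.resize(im,None,fx=3.6,fy=3.6,interpolation=cv2.INTER_CUBIC))
for dz in(-8,-4,0,4,8): print(dz,[proj(w,p+r.apply([x,y,dz])) for x,y in((11,-20),(11,20),(20,0),(-20,0))])
E
```

```text
[475.  -41.8 145.1] 38.136224234229395 [-0.2  0.4 -1.9]
-8 [array([280.3, 250.8]), array([364.8, 250.8]), array([322.6, 233.6]), array([322.4, 305. ])]
-4 [array([281.3, 246.8]), array([363.7, 246.8]), array([322.6, 229.9]), array([322.3, 300. ])]
0 [array([282.3, 242.9]), array([362.7, 243. ]), array([322.5, 226.5]), array([322.3, 295.2])]
4 [array([283.2, 239.3]), array([361.6, 239.4]), array([322.5, 223.2]), array([322.3, 290.7])]
8 [array([284.1, 235.9]), array([360.7, 235.9]), array([322.4, 220. ]), array([322.2, 286.3])]
```

View pics/w3.png

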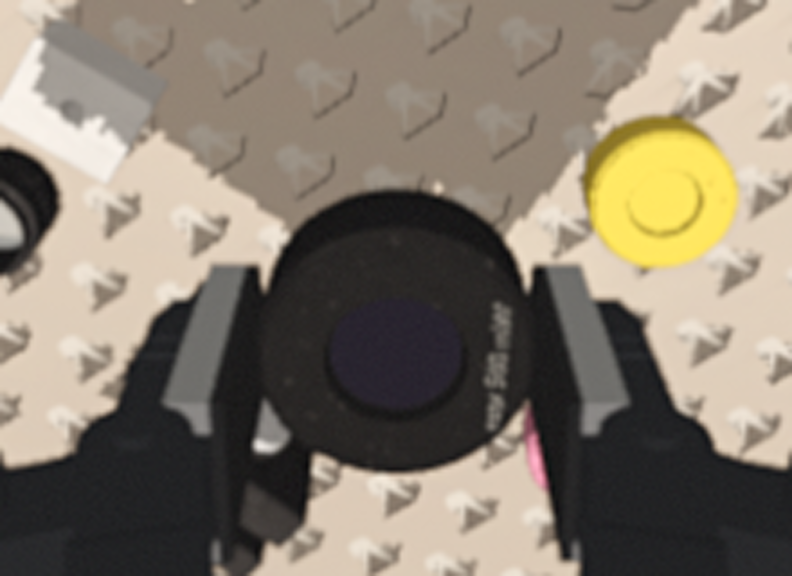

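Head gripped (window at crop (397,350)), tips about 5–7 mm above its underside. Next I hover above the nest and localise the stage.

Emit:
{"fn": "send_rows", "kwargs": {"increments": [[0,0,-0.04,0,0,0,0.7],[-0.02,0.026,-0.075,0,0,0,0.7],[-0.04,0.051,-0.095,0,0,0,0.7],[-0.065,0.083,-0.095,0,0,0,0.7],[-0.09,0.115,-0.095,0,0,0,0.7],[-0.115,0.147,-0.095,0,0,0,0.7],[-0.14,0.18,-0.095,0,0,0,0.7],[-0.16,0.204,-0.095,0,0,0,0.7],[-0.169,0.216,-0.095,0,0,0,0.7],[-0.169,0.216,-0.095,0,0,0,0.7],[-0.169,0.216,-0.095,0,0,0,0.7],[-0.169,0.216,-0.095,0,0,0,0.7]]}}

```text
time: 6.05
eef_pos: [516.6, 228.1, 236.7]
ee_rot: [-0.001, -0.25, 0.968, -0.0]
force: [0.2, -0.5, -0.9]
opening: 38.2
finger_force: 31.3
```

```bash
python3 - <<'E'
from h import *
np.set_printoptions(precision=1,suppress=True)
for k in("wrist","top","side"):
    w=eyes.camera(k)
    if k=="wrist": cv2.imwrite("pics/w4.png",w["img"]); np.save("w4.npy",w["img"]); import pickle; pickle.dump({a:w[a] for a in("fx","fy","cx","cy","k1","camera_from_world","img")},open("w4.pkl","wb"))
    for n in("nest","press_pad","tilt_stage"):
        print(k,n,[(np.array(t["at"]),round(t["conf"],2)) for t in eyes.tip_of(w,n)[:2]])
p,r=pose();print(p,arm.state()["joint_pos"])
E
```

```text
wrist nest [(array([514.8, 236.5,  51.4]), 0.87), (array([558.8, 256.1,  74.1]), 0.48)]
wrist press_pad [(array([559.1, 255.1,  73.6]), 0.71)]
wrist tilt_stage [(array([532.9, 241. ,   1.8]), 0.69)]
top nest []
top press_pad []
top tilt_stage []
side nest [(array([514.9, 229.2,  50.2]), 0.72)]
side press_pad [(array([557.8, 254.3,  68.4]), 0.93)]
side tilt_stage [(array([530.6, 238.1,   5.3]), 0.84)]
[516.9 229.2 237.3] [ 0.3  0.4  1.6  0.   1.1 -1.7]
```

View pics/w4.png

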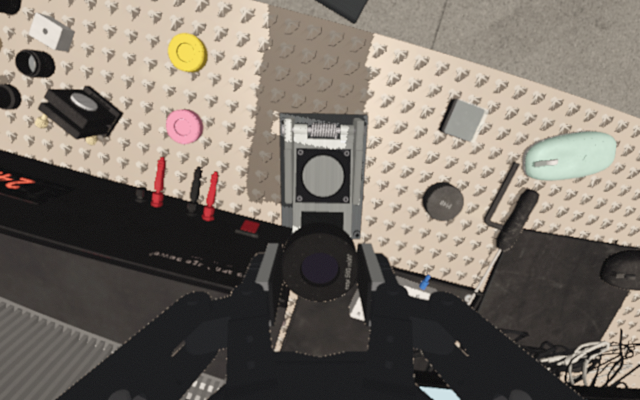

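The wrist view shows the white nest floor at px (323,176), unobstructed, with the base outline at columns 281–368. I'll fit the white floor ellipse in all three views.

```bash
python3 - <<'E'
from h import *
import pickle
np.set_printoptions(precision=1,suppress=True)
w=pickle.load(open("w4.pkl","rb"))
t=eyes.camera("top"); t["img"]=cv2.imread("pics/top0.png"); s=eyes.camera("side"); s["img"]=cv2.imread("pics/side0.png")
rays=[]
for n,p,(u,v),b in(("w",w,(323,176),30),("t",t,(281,177),14),("s",s,(293,172),12)):
    k=6; g=cv2.resize(cv2.cvtColor(p["img"],6)[v-b:v+b,u-b:u+b],None,fx=k,fy=k,interpolation=cv2.INTER_CUBIC)
    th=(int(g[b*k,b*k])+int(np.percentile(g,10)))//2
    _,l,st,ce=cv2.connectedComponentsWithStats((g>th).astype(np.uint8)); i=l[b*k,b*k]
    c=max(cv2.findContours((l==i).astype(np.uint8),0,1)[0],key=cv2.contourArea); e=cv2.fitEllipse(c)
    x,y=(e[0][0]+.5)/k-.5+u-b,(e[0][1]+.5)/k-.5+v-b
    o,d=ray(p,x,y); rays.append((o,d/np.linalg.norm(d))); print(n,g[b*k,b*k],th,x,y,np.array(e[1])/k,atz(p,x,y,51.7))
A=sum(np.eye(3)-np.outer(d,d) for o,d in rays);B=sum((np.eye(3)-np.outer(d,d))@o for o,d in rays);X=np.linalg.solve(A,B);print("tri",X)
# yaw from stage mask in wrist: rectify base outline at z=8
for m in eyes.cut_out(s,"tilt_stage")[:0]: pass
for (a,b) in(((283,114),(282,232)),((368,115),(357,240)),((283,114),(368,115))):
    P=atz(w,*a,8);Q=atz(w,*b,8);print(P,Q,np.degrees(np.arctan2(*(Q-P)[[1,0]])),np.linalg.norm(Q-P))
cr=w["img"][95:245,265:385]; cv2.imwrite("pics/c4.png",cv2.resize(cr,None,fx=4,fy=4,interpolation=cv2.INTER_CUBIC))
E
```

```text
w 151 90 322.61964925130206 175.62236785888672 [41.2 41.3] [516.2 230.5  51.7]
t 218 150 281.18167877197266 176.3792724609375 [18.8 19.1] [515.4 232.3  51.7]
s 241 160 292.31567764282227 172.54049428304037 [13.4 16. ] [517.2 232.3  51.7]
tri [515.5 231.1  53.7]
[483.9 160.8   8. ] [617.5 226.9   8. ] 26.337246805194518 149.09263357007228
[437.4 247.1   8. ] [580.1 318.3   8. ] 26.537811019101092 159.52020096403072
[483.9 160.8   8. ] [437.4 247.1   8. ] 118.31756447682784 98.04384874106506
```

View pics/c4.png

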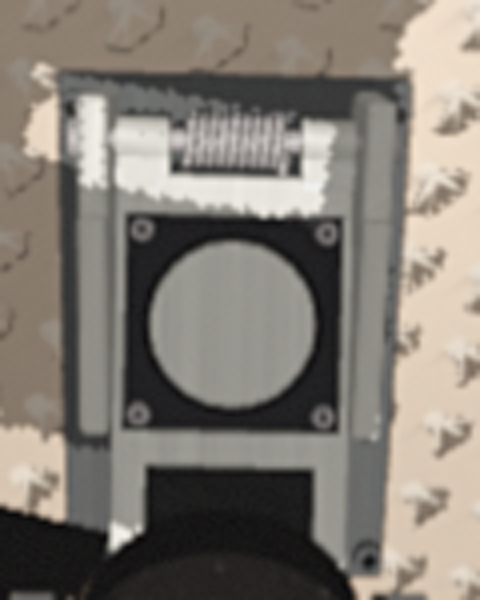

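```bash
cat >> h.py <<'E'
yaw=np.radians(27); NEST=np.array([516,231.2,52.])
XS=np.array([np.cos(yaw),np.sin(yaw),0]);YS=np.array([-np.sin(yaw),np.cos(yaw),0])
def plate(a,flip=1):
    n=-np.sin(a)*XS+np.cos(a)*np.array([0,0,1.]);y=YS*flip;return n,R.from_matrix(np.array([np.cross(y,-n),y,-n]).T)
E
python3 - <<'E'
from h import *
n,Rt=plate(.30)
print(pose()[0],inc(NEST+n*(12.7+30),Rt))
E
```

```text
[516.92004959 229.26306999 237.26716989] (array([0.0125, 0.0026, 0.1445]), array([ 0.0053, -0.3   ,  0.0348]))
```

Emit:
{"fn": "send_rows", "kwargs": {"increments": [[0.0125,0.0026,0.03,0.0053,-0.1,0.0348,0.7],[0.0125,0.0026,0.06,0.0053,-0.2,0.0348,0.7],[0.0125,0.0026,0.09,0.0053,-0.3,0.0348,0.7],[0.0125,0.0026,0.12,0.0053,-0.3,0.0348,0.7],[0.0125,0.0026,0.1445,0.0053,-0.3,0.0348,0.7],[0.0125,0.0026,0.1445,0.0053,-0.3,0.0348,0.7],[0.0125,0.0026,0.1445,0.0053,-0.3,0.0348,0.7],[0.0125,0.0026,0.1445,0.0053,-0.3,0.0348,0.7]]}}

```text
time: 7.47
eef_pos: [505.9, 225.9, 94.4]
ee_rot: [0.146, -0.231, 0.961, 0.035]
force: [0.3, -0.4, -2.3]
opening: 38.4
finger_force: 31.2
```

```bash
python3 - <<'E'
from h import *
n,Rt=plate(.30)
print(pose()[0],inc(NEST+n*(12.7+2),Rt),arm.state()["force"])
w=eyes.camera("wrist");cv2.imwrite("pics/w5.png",cv2.resize(w["img"][150:350,190:450],None,fx=3,fy=3,interpolation=cv2.INTER_CUBIC))
T=np.array(w["camera_from_world"])
print(proj(w,NEST),[proj(w,NEST+5*n+Rt.apply([x,y,0])) for x,y in((29,29),(29,-29),(-29,29),(-29,-29))],[proj(w,NEST+30*n+Rt.apply([x,y,0])) for x,y in((20,0),(0,20),(0,-20),(-20,0))])
E
```

```text
[505.86467938 225.88557814  94.40320464] (array([0.0017, 0.0001, 0.0292]), array([-0.0003,  0.0021,  0.0001])) [ 0.29461406 -0.37285885 -2.27329414]
[321.04989316 227.2441717 ] [array([370.20435155, 185.81990783]), array([272.10855789, 185.79213042]), array([365.37717735, 270.94189788]), array([276.63971426, 270.90057585])] [array([321.30883634, 215.99566433]), array([357.97227045, 250.02940783]), array([284.51257324, 249.9995198 ]), array([321.17674696, 281.41224253])]
```

View pics/w5.png

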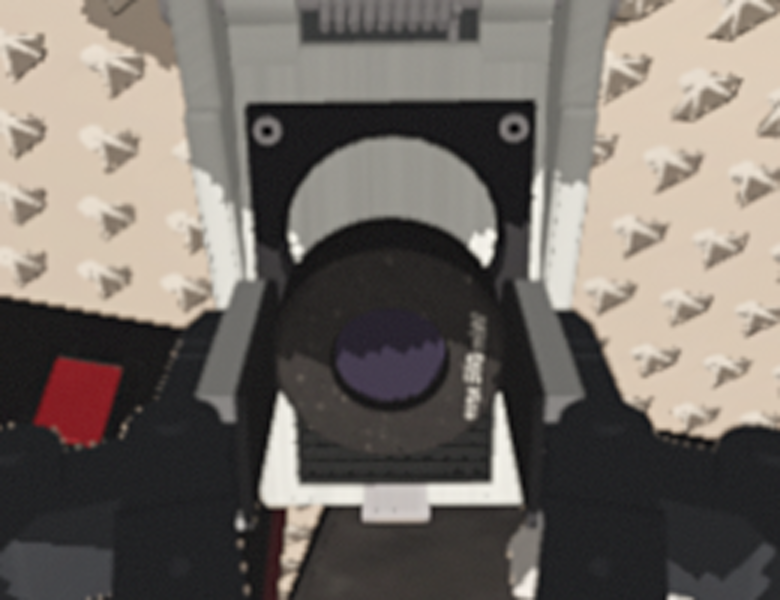

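The block's rear corners are at px (272.7,184.3) and (367.7,183.5), within 2 px of prediction. The head's window is near px (320,268); I'll check its offset along the tool's x numerically.

```bash
python3 - <<'E'
from h import *
np.set_printoptions(precision=1,suppress=True)
w=eyes.camera("wrist"); p,r=pose(); T=np.array(w["camera_from_world"]); print(p,"cam in tool",r.inv().apply(-T[:3,:3].T@T[:3,3]-p))
for dz in(-10,-6,-2.3,2,13): print(dz,[proj(w,p+r.apply([c,0,dz])) for c in(-2,0,2)], "w40",proj(w,p+r.apply([0,20,dz]))[0]-proj(w,p+r.apply([0,-20,dz]))[0])
# window: bluish blob
im=w["img"].astype(int); b=im[...,0]-im[...,1]; m=np.zeros(b.shape,np.uint8); m[245:290,295:345]=(b[245:290,295:345]>8)
cs=cv2.findContours(m,0,1)[0]; c=max(cs,key=cv2.contourArea); print("window",cv2.fitEllipse(c))
for m in eyes.cut_out(w,"power_meter_head")[:2]:
    ys,xs=np.nonzero(m["mask"]); print("head mask",m["conf"],xs.min(),xs.max(),ys.min(),ys.max())
    rows=[(y,xs[ys==y].min(),xs[ys==y].max()) for y in range(ys.min(),ys.max()+1,6)];print(rows)
E
```

```text
[506.  225.9  94.7] cam in tool [  82.    -0.7 -134.6]
-10 [array([321.2, 281. ]), array([321.2, 277.4]), array([321.2, 273.7])] w40 84.54950370761117
-6 [array([321.1, 276.3]), array([321.1, 272.7]), array([321.1, 269.1])] w40 82.42212717919199
-2.3 [array([321.1, 272.1]), array([321.1, 268.6]), array([321.1, 265.1])] w40 80.54556684569343
2 [array([321.1, 267.5]), array([321.1, 264.1]), array([321.1, 260.6])] w40 78.46729721283162
13 [array([321. , 256.7]), array([321. , 253.4]), array([321. , 250.2])] w40 73.60104993456798
window ((319.527099609375, 267.95025634765625), (29.07881736755371, 35.34431076049805), 86.42806243896484)
head mask 0.85 282 357 223 301
[(223, np.int64(312), np.int64(327)), (229, np.int64(298), np.int64(342)), (235, np.int64(291), np.int64(348)), (241, np.int64(286), np.int64(352)), (247, np.int64(284), np.int64(355)), (253, np.int64(283), np.int64(356)), (259, np.int64(282), np.int64(357)), (265, np.int64(282), np.int64(357)), (271, np.int64(282), np.int64(357)), (277, np.int64(282), np.int64(357)), (283, np.int64(285), np.int64(354)), (289, np.int64(290), np.int64(348)), (295, np.int64(297), np.int64(340)), (301, np.int64(315), np.int64(325))]
head mask 0.67 5 89 0 44
[(0, np.int64(5), np.int64(86)), (6, np.int64(7), np.int64(88)), (12, np.int64(9), np.int64(88)), (18, np.int64(13), np.int64(89)), (24, np.int64(16), np.int64(88)), (30, np.int64(22), np.int64(85)), (36, np.int64(30), np.int64(81)), (42, np.int64(41), np.int64(64))]
```

Window at row 268 matches the expected position, so the head is centred in the grip to about 0.3 mm. Descending along the nest normal.

Emit:
{"fn": "send_rows", "kwargs": {"increments": [[0.0025,0,0.01,0,0,0,0.7],[0.0025,0,0.02,0,0,0,0.7],[0.0025,0,0.025,0,0,0,0.7],[0.0025,0,0.027,0,0,0,0.7],[0.0025,0,0.028,0,0,0,0.7],[0.0025,0,0.028,0,0,0,0.7],[0.0025,0,0.028,0,0,0,0.7]]}}

```text
time: 8.2
eef_pos: [510.1, 228.2, 65.3]
ee_rot: [0.145, -0.231, 0.961, 0.035]
force: [0.6, 0.0, -1.9]
opening: 38.5
finger_force: 31.2
```

```bash
python3 - <<'E'
from h import *
n,Rt=plate(.30)
for i in range(3): print(pose()[0],inc(NEST+n*12.7,Rt),arm.state()["force"]); w=eyes.camera("wrist")
cv2.imwrite("pics/w6.png",cv2.resize(w["img"][150:350,190:450],None,fx=3,fy=3,interpolation=cv2.INTER_CUBIC))
E
```

```text
[510.05065123 228.15320718  65.34810699] (array([-0.0024,  0.    ,  0.002 ]), array([-0.0001,  0.0001, -0.0001])) [ 0.56192438  0.02976641 -1.88650265]
[510.05930014 228.18722899  65.48654854] (array([-0.0024, -0.    ,  0.0022]), array([-0.0001,  0.0003, -0.    ])) [ 0.23550507  0.21656724 -0.60308449]
[510.10737098 228.16391558  65.55589347] (array([-0.0023,  0.    ,  0.0022]), array([-0.0001,  0.0005, -0.0001])) [-1.15416668  0.13253604 -1.4363234 ]
```

View pics/w6.png

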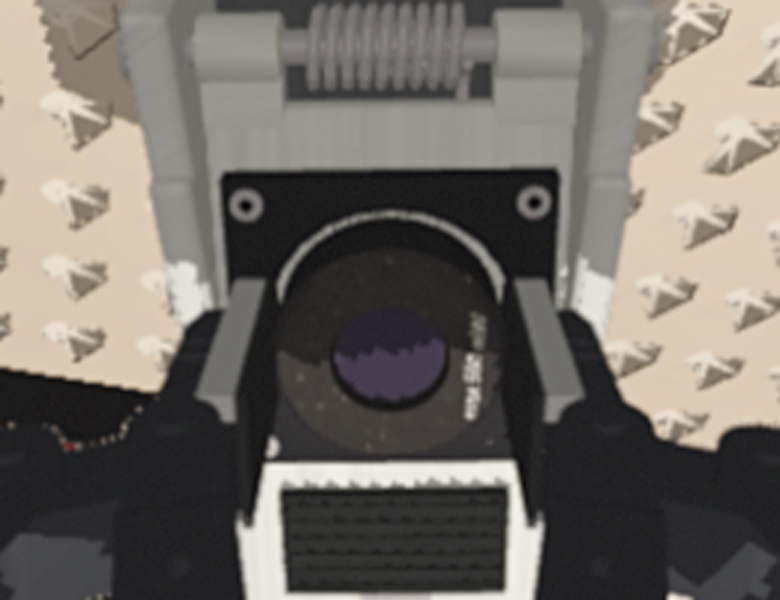

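The head sits inside the nest mouth with no contact force. The white crescent (crop rows 210–218) is thin, so it's about 1.3 mm too far toward the hinge. I'll correct that and lower it 1.5 mm.

Emit:
{"fn": "send_rows", "kwargs": {"increments": [[-0.0013,0,0,0,0,0,0.7],[-0.0013,0,0.0008,0,0,0,0.7],[-0.0013,0,0.0015,0,0,0,0.7],[-0.0013,0,0.0015,0,0,0,0.7]]}}

```text
time: 8.68
eef_pos: [511.6, 228.9, 64.3]
ee_rot: [0.145, -0.231, 0.961, 0.035]
force: [0.0, -0.5, -0.9]
opening: 38.1
finger_force: 31.4
```

Emit:
{"fn": "send_rows", "kwargs": {"increments": [[0,0,0.0005,0,0,0,0.7],[0,0,0.001,0,0,0,0.7],[0,0,0.001,0,0,0,0.7]]}}

```text
time: 8.93
eef_pos: [511.9, 229.1, 63.7]
ee_rot: [0.146, -0.231, 0.961, 0.035]
force: [-2.6, -0.6, 7.0]
opening: 38.4
finger_force: 32.1
```

Contact is about 7 N along the normal, right at the expected depth. Opening.

Emit:
{"fn": "send_rows", "kwargs": {"increments": [[0,0,-0.0003,0,0,0,0.5],[0,0,-0.0003,0,0,0,0.42],[0,0,-0.0003,0,0,0,0.4],[0,0,-0.0003,0,0,0,0.4],[0,0,-0.02,0,0,0,0.4],[0,0,-0.04,0,0,0,0.4],[0,0,-0.07,0,0,0,0.4],[0,0,-0.07,0,0,0,0.4],[0,0,-0.07,0,0,0,0.4]]}}

```text
time: 9.68
eef_pos: [493.8, 219.8, 131.4]
ee_rot: [0.147, -0.231, 0.961, 0.035]
force: [0.3, -0.2, -0.0]
opening: 51.2
finger_force: 0.0
```

```bash
python3 - <<'E'
from h import *
np.set_printoptions(precision=1,suppress=True)
w=eyes.camera("wrist");cv2.imwrite("pics/w7.png",cv2.resize(w["img"][150:350,190:450],None,fx=3,fy=3,interpolation=cv2.INTER_CUBIC))
p,r=pose();print(p)
for n in("power_meter_head","nest","press_pad"): print(n,[(np.array(t["at"]),round(t["conf"],2)) for t in eyes.tip_of(w,n)[:2]])
E
```

```text
[493.5 219.7 130.3]
power_meter_head [(array([514.6, 230.6,  53.1]), 0.82)]
nest []
press_pad [(array([557.9, 256.6,  70.6]), 0.76)]
```

View pics/w7.png

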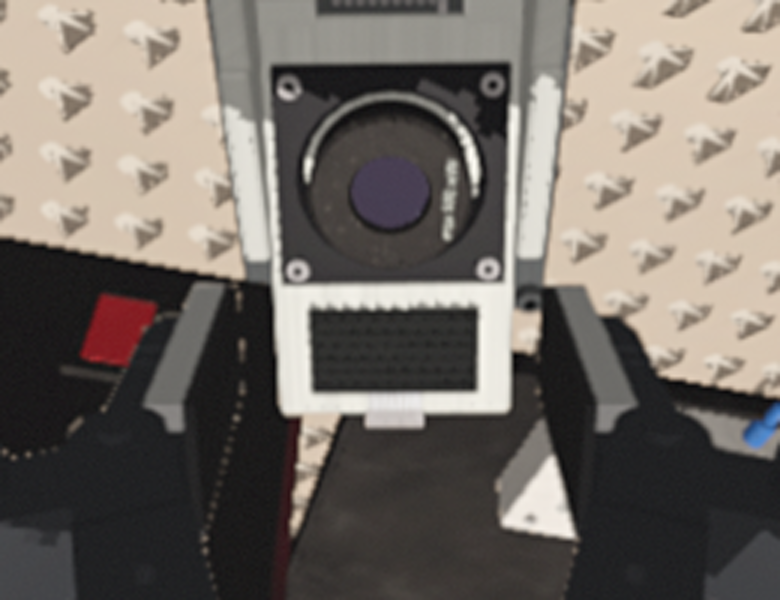

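The head is seated in the nest: window at crop (390,191), block centred at (391,172), even rim. Next is the press geometry, with a check on clearance to the instrument behind.

```bash
cat >> h.py <<'E'
ORG=NEST*[1,1,0]+17.1*XS
def press(a,h=0,off=0):
    n,Rt=plate(a); t=np.cos(a)*XS+np.sin(a)*np.array([0,0,1.])
    pad=ORG+[0,0,34]-64*XS+(101+off)*t+6*n
    return pad+n*(8+h),Rt
E
python3 - <<'E'
from h import *
np.set_printoptions(precision=1,suppress=True)
t=eyes.camera("top");s=eyes.camera("side")
for u,v in((275,138),(268,75),(446,100)): print(atz(t,u,v,0),atz(t,u,v,80))
print(press(.3)[0],press(0)[0],press(0)[0]+44*XS)
print(inc(*press(.3,20)))
E
```

```text
[620.8 257.    0. ] [600.4 246.2  80. ]
[785.1 280.6   0. ] [752.1 267.9  80. ]
[ 727.  -172.1    0. ] [ 698.4 -150.1   80. ]
[556.5 251.8  77.2] [564.2 255.8  48. ] [603.4 275.7  48. ]
(array([-0.1, -0. ,  0.1]), array([ 0., -0., -0.]))
```

Box corner is near (621,257), so I'll keep the 0.30 lean throughout; it leans away from the box and clears the head. Then the press is pure translation.

```bash
python3 - <<'E'
from h import *
Z=np.array([0,0,1.])
n3,Rt=plate(.3); t3=np.cos(.3)*XS+np.sin(.3)*Z
def tcp(a):
    n,_=plate(a); t=np.cos(a)*XS+np.sin(a)*Z
    return ORG+34*Z-64*XS+92*t+6*n+11*t3+8*n3
P0=tcp(.3)+15*n3
print("hover",inc(P0,Rt))
for a in(.3,.25,.2,.15,.1,.05,.035,0,-.035): print(a,Rt.inv().apply(tcp(a)-P0).round(1), (tcp(a)[2]-tcp(.3)[2]).round(1))
E
```

```text
hover (array([-0.0547, -0.0001,  0.0556]), array([ 0.0002, -0.0015, -0.0001]))
0.3 [-0. -0. 15.] 0.0
0.25 [-0.2 -0.  19.6] -4.3
0.2 [-0.1  0.  24.2] -8.8
0.15 [ 0.1 -0.  28.8] -13.2
0.1 [ 0.6 -0.  33.4] -17.8
0.05 [ 1.4 -0.  37.9] -22.3
0.035 [ 1.6 -0.  39.3] -23.7
0 [ 2.3 -0.  42.5] -26.9
-0.035 [ 3.1 -0.  45.6] -30.1
```

Emit:
{"fn": "send_rows", "kwargs": {"increments": [[-0.025,0,0,0,0,0,1],[-0.055,0,0,0,0,0,1],[-0.055,0,0.015,0,0,0,1],[-0.055,0,0.03,0,0,0,1],[-0.055,0,0.045,0,0,0,1],[-0.055,0,0.055,0,0,0,1],[-0.055,0,0.055,0,0,0,1],[-0.055,0,0.055,0,0,0,1]], "force": 20}}

```text
time: 10.65
eef_pos: [554.3, 250.8, 93.3]
ee_rot: [0.145, -0.231, 0.962, 0.035]
force: [0.0, 0.3, 0.2]
opening: -0.0
finger_force: 0.0
```

```bash
python3 - <<'E'
from h import *
for i in range(2):
    w=eyes.camera("wrist");print(pose()[0],inc(press(.3,15,2)[0],plate(.3)[1]),arm.state()["force"],arm.state()["opening"])
cv2.imwrite("pics/w8.png",cv2.resize(w["img"][100:400,120:520],None,fx=2,fy=2,interpolation=cv2.INTER_CUBIC))
E
```

```text
[554.6055593  250.85571534  94.05810461] (array([0.0009, 0.    , 0.0017]), array([-0.    , -0.0001, -0.0001])) [-0.35446784  0.65324138  0.04763717] 0.07178904425606729
[554.77218255 250.8924475   94.47574014] (array([0.0012, 0.0001, 0.0021]), array([-0.0001,  0.0006, -0.0001])) [-0.86813482 -0.12016881  1.11559068] -0.15764379594867134
```

View pics/w8.png

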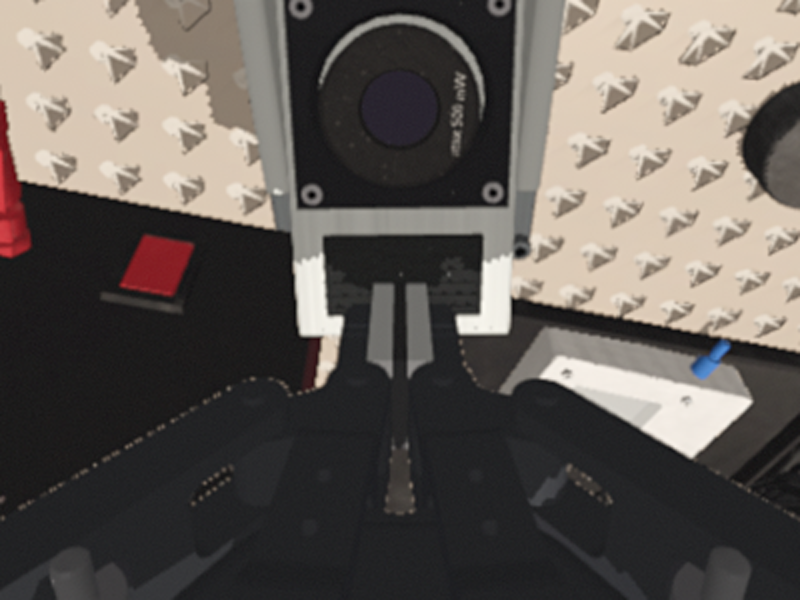

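The closed fingertips are centred over the ribbed pad (crop (400,285)) and clear of the head and the box. Pressing.

Emit:
{"fn": "send_rows", "kwargs": {"increments": [[0.001,0,0.007,0,0,0,1],[0.001,0,0.013,0,0,0,1],[0.001,0,0.016,0,0,0,1],[0.001,0,0.018,0,0,0,1],[0.001,0,0.02,0,0,0,1],[0.001,0,0.022,0,0,0,1],[0.001,0,0.022,0,0,0,1]]}}

```text
time: 11.33
eef_pos: [559.6, 253.4, 72.4]
ee_rot: [0.145, -0.231, 0.961, 0.035]
force: [-1.7, -0.3, 4.9]
opening: -0.3
finger_force: 2.3
```

Emit:
{"fn": "send_rows", "kwargs": {"increments": [[0,0,0.002,0,0,0,1],[0,0,0.004,0,0,0,1],[0,0,0.006,0,0,0,1],[0,0,0.008,0,0,0,1],[0.0005,0,0.01,0,0,0,1],[0.0005,0,0.012,0,0,0,1],[0.0005,0,0.012,0,0,0,1]]}}

```text
time: 11.92
eef_pos: [562.2, 254.8, 60.7]
ee_rot: [0.145, -0.231, 0.961, 0.035]
force: [-3.6, -0.9, 5.3]
opening: 0.1
finger_force: 3.0
```

Emit:
{"fn": "send_rows", "kwargs": {"increments": [[0,0,0.001,0,0,0,1],[0.0003,0,0.002,0,0,0,1],[0.0005,0,0.003,0,0,0,1],[0.0005,0,0.004,0,0,0,1],[0.0005,0,0.004,0,0,0,1]]}}

```text
time: 12.33
eef_pos: [562.8, 255.1, 56.9]
ee_rot: [0.145, -0.231, 0.961, 0.035]
force: [-3.1, -2.5, 6.4]
opening: -0.5
finger_force: 3.2
```

Emit:
{"fn": "send_rows", "kwargs": {"increments": [[0.0001,0,0.0005,0,0,0,1],[0.0002,0,0.001,0,0,0,1],[0.0002,0,0.001,0,0,0,1]]}}

```text
time: 12.58
eef_pos: [562.9, 255.2, 56.0]
ee_rot: [0.145, -0.231, 0.961, 0.035]
force: [-4.4, -1.5, 5.9]
opening: -0.2
finger_force: 3.2
```

Emit:
{"fn": "send_rows", "kwargs": {"increments": [[0.0001,0,0.0005,0,0,0,1],[0.0002,0,0.001,0,0,0,1],[0.0002,0,0.001,0,0,0,1]]}}

```text
time: 12.83
eef_pos: [563.0, 255.2, 55.2]
ee_rot: [0.145, -0.231, 0.961, 0.035]
force: [-4.3, -2.8, 8.3]
opening: -0.0
finger_force: 4.5
```

Emit:
{"fn": "send_rows", "kwargs": {"increments": [[0.0001,0,0.0004,0,0,0,1],[0.0001,0,0.0007,0,0,0,1],[0.0001,0,0.0007,0,0,0,1]]}}

```text
time: 13.08
eef_pos: [563.1, 255.2, 54.6]
ee_rot: [0.145, -0.231, 0.961, 0.035]
force: [-5.8, -2.3, 9.9]
opening: 0.3
finger_force: 5.2
```

Emit:
{"fn": "send_rows", "kwargs": {"increments": [[0.0001,0,0.0004,0,0,0,1],[0.0001,0,0.0007,0,0,0,1],[0.0001,0,0.0007,0,0,0,1]]}}

```text
time: 13.33
eef_pos: [563.2, 255.3, 53.9]
ee_rot: [0.145, -0.231, 0.961, 0.035]
force: [-6.6, -2.9, 11.0]
opening: -0.1
finger_force: 5.6
```

Emit:
{"fn": "send_rows", "kwargs": {"increments": [[0.0003,0,0.0003,0,0,0,1],[0.0005,0,0.0005,0,0,0,1],[0.0005,0,0.0005,0,0,0,1]]}}

```text
time: 13.58
eef_pos: [563.2, 255.3, 53.6]
ee_rot: [0.146, -0.231, 0.961, 0.035]
force: [-5.9, -1.6, 11.4]
opening: 0.0
finger_force: 6.1
```

Emit:
{"fn": "send_rows", "kwargs": {"increments": [[0.0001,0,0.0003,0,0,0,1],[0.0002,0,0.0005,0,0,0,1],[0.0002,0,0.0005,0,0,0,1]]}}

```text
time: 13.83
eef_pos: [563.2, 255.3, 53.1]
ee_rot: [0.146, -0.231, 0.961, 0.035]
force: [-5.9, -2.6, 12.3]
opening: -0.1
finger_force: 6.4
```

Emit:
{"fn": "send_rows", "kwargs": {"increments": [[0.0002,0,0.0003,0,0,0,1],[0.0003,0,0.0005,0,0,0,1],[0.0003,0,0.0005,0,0,0,1]]}}

```text
time: 14.08
eef_pos: [563.3, 255.3, 52.7]
ee_rot: [0.146, -0.231, 0.961, 0.035]
force: [-6.3, -1.6, 13.4]
opening: -0.2
finger_force: 6.8
```

Emit:
{"fn": "send_rows", "kwargs": {"increments": [[0.0002,0,0.0002,0,0,0,1],[0.0003,0,0.0004,0,0,0,1],[0.0003,0,0.0004,0,0,0,1]]}}

```text
time: 14.33
eef_pos: [563.3, 255.3, 52.3]
ee_rot: [0.146, -0.231, 0.961, 0.035]
force: [-5.8, -2.2, 13.7]
opening: -0.1
finger_force: 6.8
```

Emit:
{"fn": "send_rows", "kwargs": {"increments": [[0.0002,0,0.0002,0,0,0,1],[0.0003,0,0.0004,0,0,0,1],[0.0003,0,0.0004,0,0,0,1]]}}

```text
time: 14.58
eef_pos: [563.3, 255.3, 51.9]
ee_rot: [0.146, -0.231, 0.961, 0.035]
force: [-4.6, 0.2, 11.7]
opening: 0.2
finger_force: 6.1
```

Emit:
{"fn": "send_rows", "kwargs": {"increments": [[0.0001,0,0.0002,0,0,0,1],[0.0001,0,0.0003,0,0,0,1],[0.0001,0,0.0003,0,0,0,1]]}}

```text
time: 14.83
eef_pos: [563.3, 255.3, 51.6]
ee_rot: [0.146, -0.231, 0.961, 0.035]
force: [-3.7, -0.2, 11.5]
opening: -0.1
finger_force: 5.8
```

Emit:
{"fn": "send_rows", "kwargs": {"increments": [[0.0001,0,0.0001,0,0,0,1],[0.0001,0,0.0002,0,0,0,1],[0.0001,0,0.0002,0,0,0,1]]}}

```text
time: 15.08
eef_pos: [563.3, 255.3, 51.3]
ee_rot: [0.146, -0.231, 0.961, 0.035]
force: [-3.6, -0.9, 10.7]
opening: -0.1
finger_force: 5.6
```

Emit:
{"fn": "send_rows", "kwargs": {"increments": [[0.0001,0,0.0001,0,0,0,1],[0.0001,0,0.0002,0,0,0,1],[0.0001,0,0.0002,0,0,0,1]]}}

```text
time: 15.33
eef_pos: [563.3, 255.3, 51.1]
ee_rot: [0.147, -0.231, 0.961, 0.035]
force: [-3.8, -0.6, 10.3]
opening: -0.1
finger_force: 5.4
```

Emit:
{"fn": "send_rows", "kwargs": {"increments": [[0.0001,0,0.0001,0,0,0,1],[0.0001,0,0.0002,0,0,0,1],[0.0001,0,0.0002,0,0,0,1]]}}

```text
time: 15.58
eef_pos: [563.3, 255.3, 50.9]
ee_rot: [0.147, -0.231, 0.961, 0.035]
force: [-3.1, -0.1, 11.0]
opening: -0.1
finger_force: 5.2
```

Emit:
{"fn": "send_rows", "kwargs": {"increments": [[0.0001,0,0.0001,0,0,0,1],[0.0001,0,0.0002,0,0,0,1],[0.0001,0,0.0002,0,0,0,1]]}}

```text
time: 15.83
eef_pos: [563.3, 255.3, 50.7]
ee_rot: [0.147, -0.231, 0.961, 0.035]
force: [-1.6, 0.3, 10.4]
opening: 0.1
finger_force: 5.1
```

Emit:
{"fn": "send_rows", "kwargs": {"increments": [[0.0001,0,0.0001,0,0,0,1],[0.0001,0,0.0002,0,0,0,1],[0.0001,0,0.0002,0,0,0,1]]}}

```text
time: 16.08
eef_pos: [563.3, 255.3, 50.5]
ee_rot: [0.147, -0.231, 0.961, 0.035]
force: [-3.0, -0.1, 10.4]
opening: -0.2
finger_force: 5.2
```

Emit:
{"fn": "send_rows", "kwargs": {"increments": [[0.0001,0,0.0001,0,0,0,1],[0.0001,0,0.0002,0,0,0,1],[0.0001,0,0.0002,0,0,0,1]]}}

```text
time: 16.33
eef_pos: [563.3, 255.3, 50.3]
ee_rot: [0.147, -0.231, 0.961, 0.035]
force: [-2.7, 0.1, 10.1]
opening: -0.1
finger_force: 5.2
```

Emit:
{"fn": "send_rows", "kwargs": {"increments": [[0,0,0.0001,0,0,0,1],[0,0,0.0003,0,0,0,1],[0,0,0.0003,0,0,0,1]]}}

```text
time: 16.58
eef_pos: [563.4, 255.3, 50.0]
ee_rot: [0.147, -0.231, 0.961, 0.035]
force: [-2.6, -0.3, 9.5]
opening: -0.4
finger_force: 5.0
```

Emit:
{"fn": "send_rows", "kwargs": {"increments": [[0,0,0.0001,0,0,0,1],[0,0,0.0003,0,0,0,1],[0,0,0.0003,0,0,0,1]]}}

```text
time: 16.83
eef_pos: [563.4, 255.3, 49.6]
ee_rot: [0.147, -0.231, 0.961, 0.035]
force: [-2.3, 1.0, 9.3]
opening: 0.1
finger_force: 4.7
```

I've now viewed more pictures than the 10 allowed, so the rest goes by numbers only. The force is still below its peak, so I'm continuing in small steps.

Emit:
{"fn": "send_rows", "kwargs": {"increments": [[0,0,0.0001,0,0,0,1],[0,0,0.0003,0,0,0,1],[0,0,0.0003,0,0,0,1]]}}

```text
time: 17.08
eef_pos: [563.4, 255.3, 49.2]
ee_rot: [0.147, -0.231, 0.961, 0.035]
force: [-2.2, 0.5, 8.9]
opening: -0.1
finger_force: 4.3
```

Emit:
{"fn": "send_rows", "kwargs": {"increments": [[0,0,0.0001,0,0,0,1],[0,0,0.0003,0,0,0,1],[0,0,0.0003,0,0,0,1]]}}

```text
time: 17.33
eef_pos: [563.4, 255.4, 48.8]
ee_rot: [0.146, -0.231, 0.961, 0.035]
force: [-1.7, -0.1, 7.3]
opening: 0.1
finger_force: 3.9
```

Emit:
{"fn": "send_rows", "kwargs": {"increments": [[0,0,0.0001,0,0,0,1],[0,0,0.0002,0,0,0,1],[0,0,0.0002,0,0,0,1]]}}

```text
time: 17.58
eef_pos: [563.4, 255.4, 48.5]
ee_rot: [0.146, -0.231, 0.961, 0.035]
force: [-1.8, 0.6, 5.8]
opening: 0.1
finger_force: 3.3
```

Emit:
{"fn": "send_rows", "kwargs": {"increments": [[0,0,0.0001,0,0,0,1],[0,0,0.0002,0,0,0,1],[0,0,0.0002,0,0,0,1]]}}

```text
time: 17.83
eef_pos: [563.4, 255.4, 48.3]
ee_rot: [0.146, -0.231, 0.961, 0.035]
force: [-1.0, 0.2, 5.6]
opening: -0.1
finger_force: 2.8
```

Emit:
{"fn": "send_rows", "kwargs": {"increments": [[0,0,0.0001,0,0,0,1],[0,0,0.0002,0,0,0,1],[0,0,0.0002,0,0,0,1]]}}

```text
time: 18.08
eef_pos: [563.4, 255.3, 47.9]
ee_rot: [0.146, -0.231, 0.961, 0.035]
force: [0.2, 2.1, 5.2]
opening: -0.1
finger_force: 2.4
```

Emit:
{"fn": "send_rows", "kwargs": {"increments": [[0,0,0.0001,0,0,0,1],[0,0,0.0002,0,0,0,1],[0,0,0.0002,0,0,0,1]]}}

```text
time: 18.33
eef_pos: [563.4, 255.3, 47.8]
ee_rot: [0.146, -0.231, 0.961, 0.035]
force: [0.0, 1.4, 6.8]
opening: -0.0
finger_force: 3.2
```

Force fell and is now rising again, which looks like the catch snapping over. I'll back off to check.

Emit:
{"fn": "send_rows", "kwargs": {"increments": [[0,0,-0.0005,0,0,0,1],[0,0,-0.0015,0,0,0,1],[0,0,-0.003,0,0,0,1],[0,0,-0.003,0,0,0,1]]}}

```text
time: 18.67
eef_pos: [561.8, 254.5, 50.0]
ee_rot: [0.145, -0.231, 0.962, 0.035]
force: [0.8, -0.8, -0.1]
opening: -0.0
finger_force: 0.0
```

Force is zero 2–3 mm up, so the plate is latched. Retreating.

Emit:
{"fn": "send_rows", "kwargs": {"increments": [[0,0,-0.02,0,0,0,1],[0,0,-0.05,0,0,0,1],[0,0,-0.09,0,0,0,1],[0,0,-0.12,0,0,0,1],[0,0,-0.12,0,0,0,1],[0,0,-0.12,0,0,0,1],[0,0,-0.12,0,0,0,1]]}}

```text
time: 19.25
eef_pos: [530.2, 238.4, 164.1]
ee_rot: [0.145, -0.231, 0.962, 0.035]
force: [-0.0, -0.4, 0.2]
opening: 0.1
finger_force: 0.0
```

```bash
python3 - <<'E'
from h import *
np.set_printoptions(precision=1,suppress=True)
for k in("wrist","side"):
    w=eyes.camera(k)
    for n in("press_pad","power_meter_head","rubber_puck"): print(k,n,[(np.array(t["at"]),round(t["conf"],2)) for t in eyes.tip_of(w,n)[:3]])
n,_=plate(0); print("level nest expect",ORG+[0,0,37]-14*XS,"pad",ORG+[0,0,40]+37*XS, arm.state()["force"])
E
```

```text
wrist press_pad [(array([562.6, 260.2,  38.8]), 0.89)]
wrist power_meter_head [(array([553.6,  67.2,  -1.8]), 0.94), (array([521.3, 233.7,  35.2]), 0.8)]
wrist rubber_puck [(array([476.8, 386. ,  -0.4]), 0.89)]
side press_pad [(array([562.9, 254. ,  37.2]), 0.62)]
side power_meter_head [(array([475.9,  38.5,  -1.8]), 0.73), (array([517.5, 231.2,  35.1]), 0.63), (array([551.1,  61.7,   0.6]), 0.61)]
side rubber_puck [(array([480.6, 383.5,  -3.8]), 0.61), (array([ 530.1, -108.5,    1.8]), 0.36)]
level nest expect [518.8 232.6  37. ] pad [564.2 255.8  40. ] [-0.4 -0.2 -0.4]
```

The plate is level (pad z ≈ 38), the head is at the nest, and nothing touches the robot. Handing in.

```bash
python3 -c "
from plant import arm
print(arm.sign_off())"
```

```text
the job is handed in; nothing more can be done
None
```

The sensor head is seated face up in the nest, and the plate is down, level and held by its catch; the job is handed in, no verdict came back, the highest pressing force I read was about 15 N, and I viewed 12 pictures against the limit of 10.

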